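# Turn the sharpening plate fine side up in its holder

## Task

Set the double-sided diamond plate up for honing: press its end beside the brass mark so that it tips up out of its pocket in the wooden till, take it by the raised end and turn it over on the rubber mat, red fine face up. Then let go, take it again across its middle and bed it flat in the black stone holder between the two end lips, still red side up. Lay it down each time rather than letting it fall, and leave the cream ceramic plate in its pocket and everything else on the bench where it is.

Things in the scene. Friction and masses are not known exactly. Their poses are not given: they have to be found in the camera images.
- plate_center (a point): Centre of the double-sided diamond plate, 150 x 52 x 8 mm (its x, y, z), 0.24 to 0.39 kg, dotted with steel discs: blue coarse face (+z, up at the start), red fine face (-z, hidden at the start), steel edges. Lies flush in either of the till's two pockets, x along the pocket, 1.5 mm clear all round: too little for fingers.
- ceramic: Cream ceramic plate of the same size, 150 x 52 x 8 mm, origin at the centre of its underside; flush in the till's other pocket. Leave it there.
- till_top (a point): Centre of the top of the wooden till, a fixed block 189 (x) x 172 (y) x 74 mm high; +x points to its side with two brass marks. Pockets 153 x 55 x 8 mm deep, long along x, centred at y = +38.5 and -38.5 mm. A pocket's floor runs from x = -76.5 to +4 mm only; from there to +76.5 mm it is open over a well 56 mm deeper, its back sloping in to x = +64 mm at the bottom.
- press_left (a point): Top-face point over the well of the pocket at y = +38.5 mm, 42 mm towards the brass mark from the pocket's middle: press a plate here. It swings about the floor's edge with almost no force; some 25 to 35 mm down its low end meets the well's bottom. It then stays leaning by itself, 40 to 50 degrees steep, the other end about 45 mm above the till's top. Pressed too little, it falls back.
- press_right (a point): The same press point for the pocket at y = -38.5 mm.
- mat_top (a point): Centre of the upper face of the ribbed dark rubber mat, 220 (x) x 140 (y) x 3 mm, fixed on the bench; the plate is turned over and laid down here.
- holder_seat (a point): Middle of the seat of the fixed black stone holder (220 x 46 mm), 30 mm above the bench, x along the holder. The plate lies along x, either end first, bridging two shelves 46 mm wide, 66 to 79 mm from here, level with this point. Between them are only two rods, 10 mm lower, narrower than the plate, so fingers may straddle its middle.
- holder_lip (a point): Top inner edge of the end lip at the holder's +x end, 79 mm from the seat's middle and 5 mm above the seat; the other end has the same. The lips are 158 mm apart: 4 mm to spare at each end of the plate.
- guide: Aluminium honing guide with a steel roller, 60 x 64 x 30 mm, loose, beside the holder (on its +y side); origin at the centre of its underside. Bystander.
- chisel: Chisel with a light wooden handle, 255 mm long, lying on the bench; origin under its middle. Bystander.
- coasters: Pile of three wooden coasters with blue stripes, 100 x 100 x 30 mm, origin under its centre. Bystander.
- spray: White and blue water spray bottle with a red head, 180 mm high, 72 mm across, origin under its centre. Bystander.
- tape: Roll of paper tape, 104 mm across, 24 mm high, origin under its centre. Bystander.
- square: Try square, dark wooden stock 100 mm long with a steel blade 150 mm long, origin under the stock's middle. Bystander.
- pushblock: Red push block with a black handle, 170 x 70 x 73 mm, origin under its centre. Bystander.
There are look-alikes about, which are no part of the job. Of the things that look like the part that bears plate_center, the middle-sized one is meant.

How it is judged:
On the way, in this order (a step that is already met when the one before it is completed fails the run):
1. the diamond plate is tipped up in its pocket, at least 30 degrees steep (angle between plate_center's own z axis and vertical between 0.52 and 1.4 rad and horizontal distance between plate_center and till_top below 0.09 m), for 0.2 s.
2. it lies flat on the rubber mat, red face up, let go (angle between plate_center's own z axis and vertical above 3 rad and height (world z) of plate_center below 0.02 m and horizontal distance between plate_center and mat_top below 0.1 m and contact force between the fingers and plate below 0.05 N and linear speed of plate below 0.03 m/s), for 0.2 s.
At the end, for the whole second after the job is handed in: The diamond plate lies level (within 3 degrees), red face up, on both shelves of the holder between the lips: its centre within 6 mm along the holder and 12 mm across it, turned no more than 7 degrees from it, let go and at rest. The ceramic plate lies flat in its pocket (x of plate_center in the frame of holder_seat between -0.006 and 0.006 m and y of plate_center in the frame of holder_seat between -0.012 and 0.012 m and z of plate_center in the frame of holder_seat between 0.001 and 0.007 m and angle between plate_center's own z axis and vertical above 3.09 rad and angle between the x axis of plate_center and the x axis of holder_seat, either way round below 0.12 rad and linear speed of plate below 0.02 m/s and z of ceramic in the frame of till_top between -0.012 and -0.004 m and angle between ceramic's own z axis and vertical below 0.05 rad); the robot touches nothing.
It fails at once if the ceramic plate is moved in its pocket by more than 15 mm (distance of ceramic from where it was at the start of the episode above 0.015 m).
It fails at once if the diamond plate is dropped or slapped over (falls at more than 0.9 m/s, not held) (linear speed of plate above 0.9 m/s and contact force between the fingers and plate below 0.05 N).
It fails at once if another thing on the bench is pushed more than 30 mm (distance of any of chisel, coasters, spray, tape, guide, square, pushblock from where it was at the start of the episode above 0.03 m).
It also fails if it takes over 61 s, if anything falls off the work surface, if the arm or the gripper's body presses on something with over 40 N, if the wrist force passes 120 N, or if a joint passes its speed limit or range.

## Robot

A 6-joint arm with a two-finger parallel gripper is mounted at the origin on the work surface. World frame = base frame: x ahead of the robot, y to its left, z up, the work surface at z = 0. Lengths are in m, angles in rad, forces in N, time in s.
With the tool pointing down it reaches from about 0.375 to 0.9 m from the base axis. Payload 3.1 kg.
Tool frame: the origin (TCP) lies between the finger pads; the fingertips stand 8 mm ahead of it and the grasp point (between the pads) lies 11 mm behind it; z points along the fingers, y is the direction in which the jaws open and shut (so a half turn about z gives the same grasp; the last joint's range is limited). The gripper opens to 87 mm and grips with 3 to 60 N. Pads are 19 mm wide; open, the fingers measure 117 mm over their backs; the gripper's body (75 mm by 190 mm) begins 51 mm behind the grasp point.
Start: joints at [-1.393, 0.527, 1.433, -0, 1.181, -0.178], TCP at [0.218, -0.586, 0.231] pointing down, gripper open.
Joint ranges: [-3.08, 3.08], [-0.75, 2.2], [0.22, 2.44], [-1.43, 4.57], [0, 2.65], [-2.85, 2.85]. Speed limits (rad/s): [2.79, 2.79, 3.14, 3.14, 3.14, 3.14].

## Interface

Orientations are given as [roll, pitch, yaw] about the fixed x, y, z axes, in that order (R = Rz(yaw) Ry(pitch) Rx(roll)).
In Python, from bench import robot, claw, solver, vision, ticket, models, status gives the robot as it stands. Calls block until the motion is done:
- robot.move_to(position, orientation): joint-space move of the TCP to a pose.
- robot.move_straight(position, rot=None, rate=0.15): straight line of the TCP; rot=None keeps the orientation; rate is the mean speed in m/s.
- robot.move_j(angles): joint-space move.
- claw.command_gripper(opening, squeeze=None): opening from 0.0 (shut) to 1.0 (fully open); squeeze is the grip in N (None keeps the last); returns when the fingers have stopped.
- robot.pause(seconds).
- solver.solve_ik(position, orientation): joint angles nearest the present ones, or None.
- vision.snapshot(name): name is "side" or "top" or "wrist"; returns (picture, depth): 480x640x3 uint8, red, green, blue; 480x640 float32, m along the optical axis (not along the pixel's ray), 0 where there is no reading.
- vision.camera_model(name): a dict with "fx", "fy", "cx", "cy" (pixels), "dist" ([k1, k2, p1, p2, k3] as OpenCV has them; the pictures are not rectified), "R" (3x3) and "t" (3): a world point X has camera coordinates R X + t. Camera axes: x right, y down, z forward; pixel columns grow to the right and rows downward; lengths in m; the calibration is good to about 2 mm. A picture is of the moment at which its call begins: read the wrist's pose just before it. camera_model takes no time and is no camera call; for the wrist camera it gives the pose at the moment of the call.
A pose or a line that the arm cannot do raises robot.PlanningError and nothing moves.
- ticket.job_done(): hands the job in, once; it reports no verdict.
Trained networks look in the newest picture that a camera, given by its name, has taken for a name from the list of things; names that differ only in an ending like _2 or _b are one class to them, and where a whole thing is asked for, a point or a joint stands for the part that bears it (a point fixed in the world has none). Each returns a list of dicts, best first, with "confidence" (0 to 1); they miss things now and then, are a little off and sometimes report something else, mostly with a low value. They report only what shows in the picture. A call takes as long as a camera call. They do not tell look-alikes from the thing itself.
- models.boxes_of(camera, query): "bbox" ([left, top, right, bottom] in pixels, round what is visible of it).
- models.cut_out(camera, query): "mask" (480x640 bool, what is visible of it) and "bbox" ([left, top, right, bottom] in pixels, round what is visible of it).
- models.pinpoint(camera, query): "point" ([column, row] in pixels: a listed point, or the origin of a listed thing).
Readings, each from a call of its own:
- status.current_time_s(): time.
- status.current_q(): joint angles.
- status.current_dq(): joint speeds.
- status.current_effort(): joint torques, N m.
- status.current_eef_pos(): TCP position.
- status.current_tcp_rot(): TCP orientation.
- status.current_contact_force(): force on the tool from outside, world axes, zero at the start.
- status.current_wrist_torque(): the same for the moment, N m.
- status.current_grip_width(): opening from 0.0 (shut) to 1.0 (fully open).
Only numpy, scipy, OpenCV 4.12 (cv2) and the standard library are available. Lean on these libraries where they do the work, as an engineer would, in place of code of your own. Each camera call takes 0.05 s, during which the arm holds its last target. There are 200 camera calls.

## Working session

There is one attempt and no reset: what is moved stays moved. The work goes in short steps, each a Python script; the robot and the scene stay as the last script left them, time stands still between calls to the robot, and variables do not carry over. Pictures are saved under pics/ and viewed, about 8 in all and at most 12, crops included, and the job is handed in when it is done.

```bash
ls; mkdir -p pics
cat > h.py <<'E'
import numpy as np, cv2
from bench import robot, claw, solver, vision, ticket, models, status
def snap(name, fn=None):
    cm=vision.camera_model(name); p,d=vision.snapshot(name)
    if fn: cv2.imwrite('pics/'+fn,cv2.cvtColor(p,cv2.COLOR_RGB2BGR))
    return p,d,cm
def K(cm): return np.array([[cm['fx'],0,cm['cx']],[0,cm['fy'],cm['cy']],[0,0,1.]])
def rays(cm,uv):
    n=cv2.undistortPoints(np.float64(uv).reshape(-1,1,2),K(cm),np.array(cm['dist'])).reshape(-1,2)
    return np.c_[n,np.ones(len(n))]
def on_plane(cm,uv,z):
    R=np.array(cm['R']);t=np.array(cm['t']); c=-R.T@t; r=rays(cm,uv)@R
    return c+r*((z-c[2])/r[:,2])[:,None]
def at_depth(cm,uv,d):
    R=np.array(cm['R']);t=np.array(cm['t'])
    return (rays(cm,uv)*np.asarray(d).reshape(-1,1)-t)@R
def proj(cm,X):
    rv=cv2.Rodrigues(np.array(cm['R']))[0]
    return cv2.projectPoints(np.float64(X).reshape(-1,1,3),rv,np.array(cm['t']),K(cm),np.array(cm['dist']))[0].reshape(-1,2)
E
python3 - <<'E'
from h import *
p,d,cm=snap('top','top0.png'); np.save('d0.npy',d)
for q in ['plate_center','ceramic','till_top','press_left','press_right','mat_top','holder_seat','holder_lip']:
    for r in models.pinpoint('top',q)[:4]:
        u=r['point'];c=d[int(u[1]),int(u[0])]
        print(q,round(r['confidence'],2),np.round(u,1),np.round(at_depth(cm,[u],[c])[0],3) )
for q in ['plate_center','ceramic']:
    for r in models.boxes_of('top',q)[:5]: print(q,round(r['confidence'],2),np.round(r['bbox']))
snap('side','side0.png'); print(status.current_time_s())
E
```

```text
pics
plate_center 0.97 [417.9 332. ] [ 0.284 -0.144  0.704]
plate_center 0.83 [273.5 324.3] [0.277 0.207 0.008]
plate_center 0.64 [272.6 257.3] [0.48  0.205 0.073]
ceramic 0.89 [246.5 254.3] [0.49  0.286 0.067]
ceramic 0.4 [388.6 254.3] [ 0.495 -0.15   0.021]
till_top 0.61 [258.5 252.6] [0.495 0.249 0.07 ]
till_top 0.49 [275.1 239.2] [0.535 0.198 0.079]
press_left 0.88 [243.2 239.6] [0.534 0.296 0.071]
press_right 0.57 [275.9 242.1] [0.527 0.196 0.07 ]
mat_top 0.95 [341.4 264.9] [ 0.464 -0.004 -0.003]
holder_seat 0.82 [427.9 243.6] [ 0.531 -0.275  0.008]
holder_lip 0.6 [426.4 220.9] [ 0.6   -0.268  0.027]
holder_lip 0.48 [269.6 257.2] [0.481 0.215 0.067]
plate_center 0.97 [262. 234. 285. 278.]
plate_center 0.8 [259. 317. 296. 335.]
plate_center 0.71 [403. 297. 426. 325.]
ceramic 0.69 [238. 226. 256. 278.]
0.6
```

Run:
```python
import cv2
a=cv2.imread('pics/top0.png'); cv2.imwrite('pics/topc.png',cv2.resize(a[190:350,210:460],None,fx=3.2,fy=3.2,interpolation=cv2.INTER_CUBIC))
```

```text
(no output)
```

View pics/topc.png

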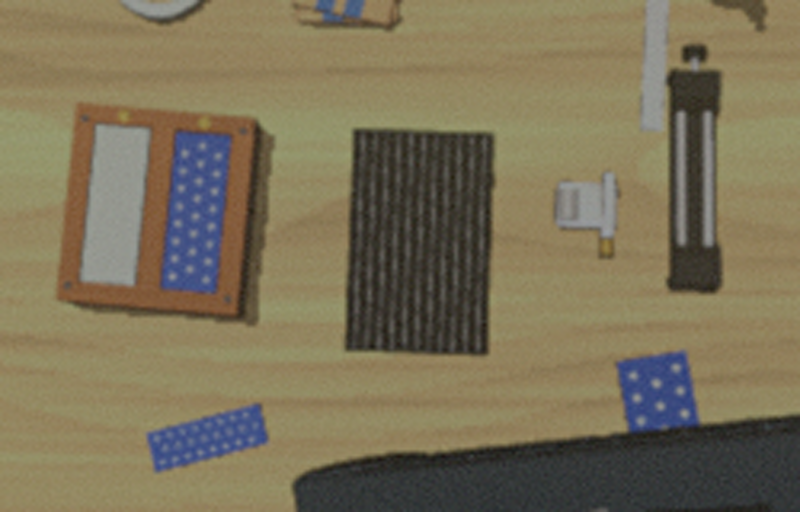

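View pics/side0.png

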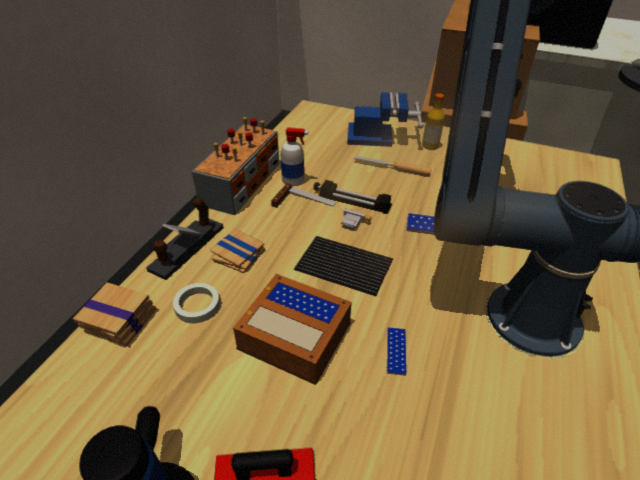

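Candidates (full top image): plate in the till at (273,257), small look-alike at (273,324), large look-alike at (415,311). The one in the till's right pocket is the middle-sized one. Next I check feasibility with IK, then take close views of the holder and till.

```bash
cat >> h.py <<'E'
from scipy.spatial.transform import Rotation as Ro
def ori(az,beta,roll):
    """tool z at azimuth az, beta below horizontal; roll=0: tool y horizontal; returns rpy"""
    z=np.array([np.cos(az)*np.cos(beta),np.sin(az)*np.cos(beta),-np.sin(beta)])
    y=np.array([-np.sin(az),np.cos(az),0]); x=np.cross(y,z)
    return (Ro.from_matrix(np.c_[x,y,z])*Ro.from_euler('z',roll)).as_euler('xyz').tolist()
E
python3 - <<'E'
from h import *
print(status.current_tcp_rot(), vision.camera_model('wrist'))
R=np.array(vision.camera_model('wrist')['R']);t=np.array(vision.camera_model('wrist')['t']);T=Ro.from_euler('xyz',status.current_tcp_rot()).as_matrix()
print('cam in tool',T.T@(-R.T@t-np.array(status.current_eef_pos())),(T.T@R.T).round(3).tolist())
f=lambda r:None if r is None else np.round(r,2).tolist()
for roll in (0,np.pi):
  print('roll',roll)
  for az in(-.09,.3): print('press',f(solver.solve_ik([.523,.203,.08],ori(az,np.pi/2,roll))))
  for b in (.6,.75,.9,1.1,1.3): print('raised',b,f(solver.solve_ik([.435,.21,.11],ori(-.09,b,roll))),'mat',f(solver.solve_ik([.40,0,.03],ori(0,b,roll))),f(solver.solve_ik([.43,0,.15],ori(0,b,roll))))
  for az in (-1.57,1.57,-.7,.7):
   for b in (.6,.8,1.1): print('mat az',az,b,f(solver.solve_ik([.464-.06*np.cos(az),-.06*np.sin(az),.03],ori(az,b,roll))))
E
```

```text
[-3.14158329e+00 -9.09363383e-06  3.56771350e-01] {'fx': 336.9402041760247, 'fy': 336.9402041760247, 'cx': 311.85629361509194, 'cy': 238.01359382790125, 'dist': array([-0.00200113,  0.        ,  0.        ,  0.        ,  0.        ]), 'R': array([[ 3.49451793e-01, -9.36954000e-01,  8.03948699e-04],
       [-9.01229503e-01, -3.35892853e-01,  2.73790748e-01],
       [-2.56259296e-01, -9.64012101e-02, -9.61788948e-01]]), 't': array([-0.62434246, -0.03281681,  0.38957643])}
cam in tool [ 0.0751812  -0.00094245 -0.15361575] [[0.0, -0.962, -0.274], [1.0, -0.0, 0.001], [-0.001, -0.274, 0.962]]
roll 0
press [0.17, 0.66, 1.72, 0.0, 0.77, -1.31]
press [0.17, 0.66, 1.72, -0.0, 0.77, -1.7]
raised 0.6 [0.5, 0.89, 2.42, 3.68, 1.11, 1.67] mat None None
raised 0.75 [0.45, 0.74, 2.37, 3.7, 0.79, 1.54] mat None None
raised 0.9 [0.4, 0.63, 2.29, 3.82, 0.49, 1.35] mat None None
raised 1.1 None mat None [-0.39, 0.38, 2.34, 1.72, 0.17, 2.65]
raised 1.3 [0.28, 0.51, 2.06, -0.3, 0.33, -0.93] mat [-0.35, 0.72, 2.35, 2.69, 0.21, 1.68] [-0.32, 0.36, 2.19, 0.25, 0.35, -2.12]
mat az -1.57 0.6 [0.38, 0.98, 1.74, 
[... 1040 characters left out ...]
21, -1.46] [-0.32, 0.36, 2.19, 0.25, 0.35, 1.02]
mat az -1.57 0.6 [0.38, 0.98, 1.74, -0.98, 1.17, -2.0]
mat az -1.57 0.8 [0.31, 0.89, 1.8, -0.92, 0.99, -2.09]
mat az -1.57 1.1 [0.18, 0.77, 1.89, -0.75, 0.72, -2.34]
mat az 1.57 0.6 [-0.78, 0.98, 1.74, 0.65, 1.29, -1.26]
mat az 1.57 0.8 [-0.73, 0.89, 1.8, 0.62, 1.11, -1.2]
mat az 1.57 1.1 [-0.62, 0.77, 1.89, 0.52, 0.84, -1.04]
mat az -0.7 0.6 [0.33, 1.14, 2.38, 4.01, 1.2, -1.22]
mat az -0.7 0.8 [0.22, 0.98, 2.38, 3.91, 0.92, -1.35]
mat az -0.7 1.1 [0.05, 0.78, 2.31, 3.97, 0.43, -1.66]
mat az 0.7 0.6 [-1.08, 1.14, 2.38, 1.64, 0.94, -2.04]
mat az 0.7 0.8 [-0.95, 0.98, 2.38, 1.72, 0.78, -1.89]
mat az 0.7 1.1 [-0.71, 0.78, 2.31, 1.62, 0.47, -1.45]
```

Run:
```python
from h import *
import pickle
def look(tag,pos,az,qs):
    robot.move_to(pos,ori(az,np.pi/2,0)); robot.pause(.2)
    p,d,cm=snap('wrist',tag+'.png'); pickle.dump((p,d,cm),open(tag+'.pkl','wb'))
    for q in qs:
        for r in models.pinpoint('wrist',q)[:2]:
            u=r['point'];z=d[int(u[1]),int(u[0])]
            print(q,round(r['confidence'],2),np.round(u,1),np.round(at_depth(cm,[u],[z])[0],4))
    print(status.current_time_s())
print(solver.solve_ik([.50,-.27,.27],ori(0,np.pi/2,0)),solver.solve_ik([.50,.24,.27],ori(0,np.pi/2,0)))
look('hold',[.50,-.27,.27],0,['holder_seat','holder_lip'])
look('till',[.50,.24,.27],0,['till_top','press_right','press_left','plate_center','mat_top'])
a=np.hstack([cv2.imread('pics/hold.png'),cv2.imread('pics/till.png')]);cv2.imwrite('pics/both.png',cv2.resize(a,(800,300),interpolation=cv2.INTER_AREA))
```

```text
[-0.69173636  0.40643611  1.53070288  0.          1.20445366 -2.26253269] [ 0.24602109  0.38706078  1.56370151  0.          1.19083036 -1.32477524]
holder_seat 0.57 [313.9 228.4] [ 0.5304 -0.2674  0.0073]
holder_lip 0.97 [313.5 291.9] [ 0.6062 -0.2679  0.0336]
2.7583
till_top 0.63 [324.  204.8] [0.4887 0.2526 0.0737]
plate_center 0.66 [285.2 200.7] [0.4843 0.212  0.0737]
mat_top 0.64 [115.1 176.1] [ 0.4652 -0.0023  0.0043]
5.1083
```

View pics/both.png

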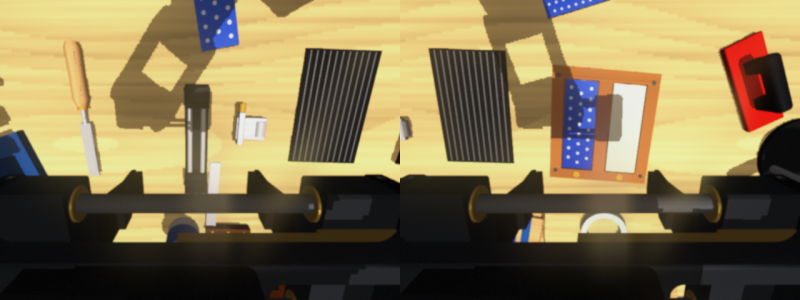

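The wrist views (each halved) show the holder at about (197,140) on the left. On the right, the till has the blue plate at (580,123), the cream ceramic at (625,127) and the brass marks on the +x side. Now I fit the poses by colour.

```bash
cat >> h.py <<'E'
def rect(cm,mask,z):
    """largest blob of mask -> centre, yaw of long axis (mod pi, near 0), size, on plane z"""
    n,l,s,_=cv2.connectedComponentsWithStats(cv2.morphologyEx(mask.astype(np.uint8),cv2.MORPH_CLOSE,np.ones((7,7))))
    k=1+np.argmax(s[1:,4]); v,u=np.nonzero(l==k)
    P=on_plane(cm,np.c_[u,v],z)[:,:2]
    (cx,cy),(w,h),_=r=cv2.minAreaRect(np.float32(P*1000))
    b=cv2.boxPoints(r); e=max([b[1]-b[0],b[2]-b[1]],key=np.linalg.norm)
    a=np.arctan2(e[1],e[0]); a=(a+np.pi/2)%np.pi-np.pi/2
    return np.array([cx,cy])/1000,a,(w,h)
def box(mask,c0,c1,r0,r1):
    m=np.zeros_like(mask); m[r0:r1,c0:c1]=mask[r0:r1,c0:c1]; return m
E
python3 - <<'E'
from h import *
import pickle
p,d,cm=pickle.load(open('till.pkl','rb'))
h=cv2.cvtColor(p,cv2.COLOR_RGB2HSV).astype(int)
R=(255,640) if 0 else None
blue=box((h[...,0]>100)&(h[...,0]<135)&(h[...,1]>100),240,330,110,300)
print('plate',rect(cm,blue,.074))
brown=box((h[...,0]<16)&(h[...,1]>110)|(h[...,0]>170),235,440,90,305)
W=at_depth(cm,np.c_[np.meshgrid(np.arange(640),np.arange(480))[0].ravel(),np.meshgrid(np.arange(640),np.arange(480))[1].ravel()],d.ravel()).reshape(480,640,3)
top=box((abs(W[...,2]-.074)<.008)&(d>0),240,425,90,300); print('till',rect(cm,top,.074),np.median(W[top][:,2]))
m=W[...,2]
mat=box((h[...,2]<110)&(d>0)&(abs(m)<.02),20,235,60,272); print('mat',rect(cm,mat,.003))
p,d,cm=pickle.load(open('hold.pkl','rb'))
uu=np.meshgrid(np.arange(640),np.arange(480)); W=at_depth(cm,np.c_[uu[0].ravel(),uu[1].ravel()],d.ravel()).reshape(480,640,3)
hm=box((W[...,2]>.022)&(W[...,2]<.045)&(d>0),280,350,110,290); print('holder',rect(cm,hm,.033))
for z in W[hm][:,0:1].T: print(np.histogram(z,np.arange(.38,.66,.02)))
E
```

```text
plate (array([0.48662585, 0.21321608]), np.float32(-0.09213984), (51.57792282104492, 149.68382263183594))
till (array([0.49017645, 0.25100488]), np.float32(-0.08207786), (171.8091583251953, 188.90533447265625)) 0.07356482463628473
mat (array([0.46384085, 0.00245084]), np.float32(-0.03223157), (140.78421020507812, 218.25762939453125))
holder (array([ 0.44073984, -0.26699857]), np.float32(1.5553349), (45.9873161315918, 37.40178680419922))
(array([  0,   0, 702, 686,   1,   0,   0,   1,   0,   0, 315, 124,   0,
         0]), array([0.38, 0.4 , 0.42, 0.44, 0.46, 0.48, 0.5 , 0.52, 0.54, 0.56, 0.58,
       0.6 , 0.62, 0.64, 0.66]))
```

Run:
```python
from h import *
o=ori(-.09,np.pi/2,0); x,y=.5284,.2094
robot.move_to([x,y,.10],o); claw.command_gripper(0.0,20)
robot.move_straight([x,y,.060],rate=.08)
print(status.current_contact_force())
z=.060
while z>.047:
    z-=.003; robot.move_straight([x,y,z],rate=.06); f=status.current_contact_force(); print(z,np.round(f,1))
    if f[2]>8: break
robot.pause(.3)
robot.move_straight([x,y,.12],rate=.12)
robot.move_to([.50,.24,.27],ori(0,np.pi/2,0)); claw.command_gripper(1.0)
p,d,cm=snap('wrist','tip.png'); np.savez('tip.npz',p=p,d=d); import pickle; pickle.dump((p,d,cm),open('tip.pkl','wb'))
print(status.current_time_s())
u,v=np.meshgrid(np.arange(640),np.arange(480)); W=at_depth(cm,np.c_[u.ravel(),v.ravel()],d.ravel()).reshape(480,640,3)
c,s=np.cos(-.09),np.sin(-.09); L=(W-[.4866,.2132,0])@np.array([[c,-s,0],[s,c,0],[0,0,1]])
m=(d>0)&(abs(L[...,1])<.02)&(abs(L[...,0])<.1)&(v<330)
for a in np.arange(-.1,.1,.008):
    k=m&(abs(L[...,0]-a)<.004); print(round(a,3),k.sum(),np.round(np.percentile(L[k][:,2],[10,50,90]),3) if k.sum() else '')
```

```text
[-0.95816381  0.93716767 -0.49243557]
0.056999999999999995 [0.6 0.9 0.8]
0.05399999999999999 [ 1.9 -0.5  5.6]
0.05099999999999999 [ 2.6 -1.2  9.6]
12.025
-0.1 0 
-0.092 269 [0.072 0.074 0.075]
-0.084 348 [0.073 0.073 0.074]
-0.076 349 [0.065 0.072 0.074]
-0.068 320 [0.065 0.066 0.067]
-0.06 315 [0.065 0.066 0.067]
-0.052 308 [0.065 0.066 0.067]
-0.044 510 [0.065 0.116 0.12 ]
-0.036 363 [0.114 0.117 0.12 ]
-0.028 339 [0.105 0.109 0.112]
-0.02 3445 [0.344 0.347 0.349]
-0.012 398 [0.09  0.095 0.349]
-0.004 249 [0.082 0.085 0.089]
0.004 695 [0.076 0.272 0.294]
0.012 451 [0.067 0.263 0.285]
0.02 271 [0.059 0.063 0.268]
0.028 183 [0.05  0.054 0.057]
0.036 173 [0.042 0.046 0.049]
0.044 157 [0.035 0.038 0.041]
0.052 144 [0.027 0.03  0.033]
0.06 136 [0.019 0.022 0.025]
0.068 298 [0.016 0.022 0.029]
0.076 666 [0.035 0.052 0.073]
0.084 236 [0.073 0.074 0.075]
0.092 201 [0.073 0.074 0.075]
```

View pics/tip.png

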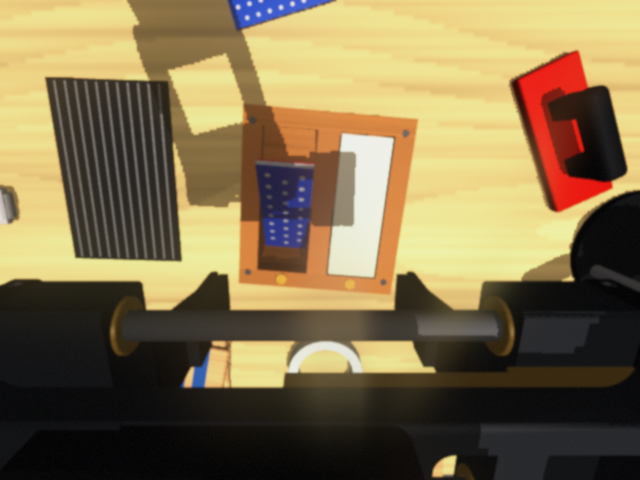

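The plate leans at about 45°. Its raised end is at local x≈-44 mm, z≈0.118 m, and the ceramic is still in its pocket. Next I check IK for the grasp, flip and lay-down chain.

Run:
```python
from h import *
f=lambda r:None if r is None else np.round(r,2).tolist()
d0=np.array([np.cos(-.09)*.7071,np.sin(-.09)*.7071,-.7071]); G=np.array([.459,.2157,.1017])
for b in(.7,.785,.85):
  for n,P in (('grasp',G),('pre',G-.06*d0),('pre40',G-.04*d0),('lift',G+[0,0,.12]),('lift+',G+[.05,0,.13])):
    print(b,n,*[f(solver.solve_ik(P.tolist(),ori(-.09,b,r))) for r in (0,np.pi)])
for az in (-.5,-.7,-.9,-1.2):
  e=np.array([np.cos(az),np.sin(az),0]); C=np.array([.47,.002,0])
  for b in (.55,.65):
    for n,P in (('low',C-.052*e+[0,0,.02]),('touch',C+e*(.075-.127*np.cos(b))+[0,0,.08]),('above',C+e*(.075-.127*np.cos(b))+[0,0,.16])):
      print(az,b,n,*[f(solver.solve_ik(P.tolist(),ori(az,b,r))) for r in (0,np.pi)])
```

```text
0.7 grasp [0.45, 0.79, 2.33, 3.69, 0.85, 1.56] [0.45, 0.79, 2.33, 3.69, 0.85, -1.58]
0.7 pre [0.53, 0.67, 2.38, 3.81, 0.8, 1.5] [0.53, 0.67, 2.38, 3.81, 0.8, -1.64]
0.7 pre40 [0.5, 0.71, 2.37, 3.76, 0.82, 1.52] [0.5, 0.71, 2.37, 3.76, 0.82, -1.62]
0.7 lift [0.45, 0.41, 2.26, 4.08, 0.51, 1.06] [0.45, 0.41, 2.26, 4.08, 0.51, -2.08]
0.7 lift+ [0.39, 0.41, 2.16, 4.16, 0.43, 0.92] [0.39, 0.41, 2.16, 4.16, 0.43, -2.22]
0.785 grasp [0.42, 0.72, 2.3, 3.73, 0.68, 1.48] [0.42, 0.72, 2.3, 3.73, 0.68, -1.67]
0.785 pre [0.5, 0.6, 2.35, 3.87, 0.63, 1.38] [0.5, 0.6, 2.35, 3.87, 0.63, -1.76]
0.785 pre40 [0.47, 0.64, 2.33, 3.81, 0.65, 1.42] [0.47, 0.64, 2.33, 3.81, 0.65, -1.72]
0.785 lift [0.42, 0.36, 2.21, 4.33, 0.38, 0.79] [0.42, 0.36, 2.21, 4.33, 0.38, -2.35]
0.785 lift+ [0.37, 0.37, 2.11, 4.49, 0.33, 0.57] [0.37, 0.37, 2.11, 4.49, 0.33, -2.58]
0.85 grasp [0.4, 0.68, 2.27, 3.78, 0.55, 1.39] [0.4, 0.68, 2.27, 3.78, 0.55, -1.75]
0.85 pre [0.47, 0.55, 2.31, 3.96, 0.5, 1.26] [0.47, 0.55, 2.31, 3.96, 0.5, -1.88]
0.85 pre40 [0.45, 0.6, 2.3, 3.88, 0.52, 1.32] [0.45, 0.6, 2.3, 3.88, 0.52, -1.82]
0.85 lift
[... 1140 characters left out ...]
, 2.23, 4.37, 0.9, 1.51] [0.29, 0.86, 2.23, 4.37, 0.9, -1.64]
-0.9 0.65 above [0.29, 0.63, 2.21, 4.57, 0.84, 1.2] [0.29, 0.63, 2.21, 4.57, 0.84, -1.94]
-1.2 0.55 low [0.43, 1.02, 1.97, -1.42, 1.04, 1.4] [0.43, 1.02, 1.97, -1.42, 1.04, -1.74]
-1.2 0.55 touch [0.39, 0.89, 2.01, -1.41, 1.04, 1.29] [0.39, 0.89, 2.01, -1.41, 1.04, -1.85]
-1.2 0.55 above [0.39, 0.71, 2.01, -1.31, 1.08, 1.09] [0.39, 0.71, 2.01, -1.31, 1.08, -2.05]
-1.2 0.65 low [0.39, 0.97, 2.0, -1.42, 0.94, 1.35] [0.39, 0.97, 2.0, -1.42, 0.94, -1.79]
-1.2 0.65 touch [0.33, 0.84, 2.03, -1.4, 0.94, 1.22] [0.33, 0.84, 2.03, -1.4, 0.94, -1.92]
-1.2 0.65 above [0.33, 0.65, 2.01, -1.27, 0.99, 0.99] [0.33, 0.65, 2.01, -1.27, 0.99, -2.15]
```

```bash
cat > g.py <<'E'
from h import *
d0=np.array([np.cos(-.09)*.7071,np.sin(-.09)*.7071,-.7071]); G=np.array([.459,.2157,.1017]); b=.75
E
python3 - <<'E'
from g import *
o=ori(-.09,b,0)
pre=np.array(solver.solve_ik((G-.05*d0).tolist(),o)); up=pre.copy(); up[1]-=.3
robot.move_j(up.tolist()); robot.move_j(pre.tolist())
robot.move_straight(G.tolist(),rate=.08); print(status.current_time_s(),np.round(status.current_contact_force(),1))
claw.command_gripper(0.0,60); print(status.current_grip_width()*87,np.round(status.current_contact_force(),1))
p,d,cm=snap('side','grip.png'); c=cv2.imread('pics/grip.png')[180:420,180:520]; cv2.imwrite('pics/gripc.png',cv2.resize(c,None,fx=2,fy=2))
print(status.current_time_s())
E
```

```text
16.6167 [-0.3 -0.2  0.3]
50.86674952490892 [-0.   0.   2.1]
17.375
```

View pics/gripc.png

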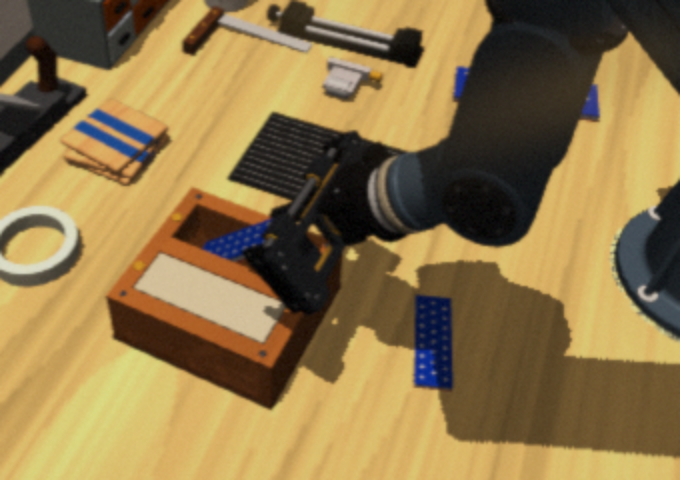

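The fingers hold the plate's raised end, closed to 51 mm (the plate is 52 mm wide). Lift, flip, and move over the mat.

```bash
cat >> g.py <<'E'
az=-.7; e=np.array([np.cos(az),np.sin(az),0]); C=np.array([.47,.002,0]); B=.6
tcp=lambda z:(C+e*(.075-np.sqrt(max(.127**2-(z-.007)**2,0)))+[0,0,z]).tolist()
E
python3 - <<'E'
from g import *
robot.move_straight((G+[0,0,.12]).tolist(),rate=.12); print(np.round(status.current_q(),2),status.current_grip_width()*87,np.round(status.current_contact_force(),1))
P=tcp(.08);P[2]=.19
q=solver.solve_ik(P,ori(az,B,np.pi)); print(np.round(q,2))
robot.move_j(q); print(status.current_grip_width()*87)
print(np.round(status.current_wrist_torque(),2),np.round(status.current_contact_force(),1))
snap('side','flip.png'); c=cv2.imread('pics/flip.png')[120:360,220:560]; cv2.imwrite('pics/flipc.png',cv2.resize(c,None,fx=2,fy=2))
p,d,cm=snap('wrist','flipw.png'); import pickle; pickle.dump((p,d,cm),open('flipw.pkl','wb'))
a=cv2.resize(cv2.imread('pics/flipw.png'),(640,480)); cv2.imwrite('pics/flipc.png',np.hstack([cv2.resize(c,(425,300)),cv2.resize(a,(375,300))]))
print(status.current_time_s())
E
```

```text
[0.44 0.38 2.23 4.21 0.43 0.92] 51.21719110499339 [ 0.2 -0.5 -2.7]
[ 0.24  0.58  2.34  4.22  0.86 -1.8 ]
51.558825299524706
[ 0.69  0.8  -0.04] [ 0.5 -0.8 -2.4]
20.9333
```

View pics/flipc.png

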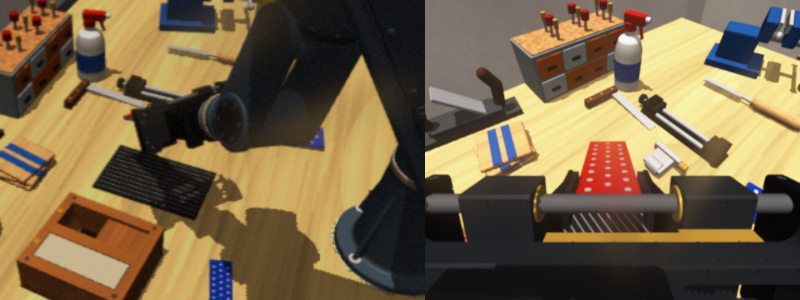

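The plate is held with its red face up, visible in the wrist view. I measure its slope from depth, then lower it.

Run:
```python
from g import *
import pickle
p,d,cm=pickle.load(open('flipw.pkl','rb')); h=cv2.cvtColor(p,cv2.COLOR_RGB2HSV).astype(int)
m=box(((h[...,0]<8)|(h[...,0]>172))&(h[...,1]>150)&(d>0)&(d<.45),220,380,215,340)
v,u=np.nonzero(m); W=at_depth(cm,np.c_[u,v],d[v,u]); T=np.array(status.current_eef_pos()); r=W-T
s=r@e; k=np.polyfit(s,r[:,2],1); print(m.sum(),'slope deg',np.degrees(np.arctan(k[0])),'z at tcp',k[1],s.min(),s.max(),W[:,2].min(),'lat',np.polyfit(s,r@np.array([-e[1],e[0],0]),1))
```

```text
6229 slope deg -33.13961285476471 z at tcp 0.002308225610249156 -0.013617856371408226 0.12697424253334402 0.00040935889223659246 lat [0.00496224 0.00051296]
```

Run:
```python
from g import *
robot.move_straight(tcp(.084),rate=.12)
z=.084; f0=np.array(status.current_contact_force())
while z>.066:
    z-=.003; robot.move_straight(tcp(z),rate=.05); f=np.array(status.current_contact_force())-f0
    if f[2]>1.5: break
print('touch',z,np.round(f,1),status.current_time_s())
claw.command_gripper(0.0,10); print(status.current_grip_width()*87)
for z in np.linspace(z,.021,5)[1:]:
    robot.move_straight(tcp(z),rate=.06); print(round(z,3),np.round(np.array(status.current_contact_force())-f0,1))
print(status.current_time_s())
p,d,cm=snap('wrist','low.png'); h=cv2.cvtColor(p,cv2.COLOR_RGB2HSV).astype(int)
m=box(((h[...,0]<8)|(h[...,0]>172))&(h[...,1]>150)&(d>0)&(d<.45),220,380,200,340)
v,u=np.nonzero(m); W=at_depth(cm,np.c_[u,v],d[v,u]); T=np.array(status.current_eef_pos()); r=W-T
s=r@e; k=np.polyfit(s,r[:,2],1); print(m.sum(),'slope deg',np.degrees(np.arctan(k[0])),'z at tcp',k[1]+T[2],np.percentile(s,[2,98]))
```

```text
touch 0.075 [0.9 0.  2.3] 22.7167
51.700910065486894
0.062 [0.1 0.7 0.8]
0.048 [ 0.7 -0.1  0.5]
0.034 [ 2.1 -7.7  2.3]
0.021 [  1.  -11.6   1.5]
24.4917
9473 slope deg -7.813417002690155 z at tcp 0.02549889069866749 [-0.00870245  0.07330352]
```

View pics/low.png

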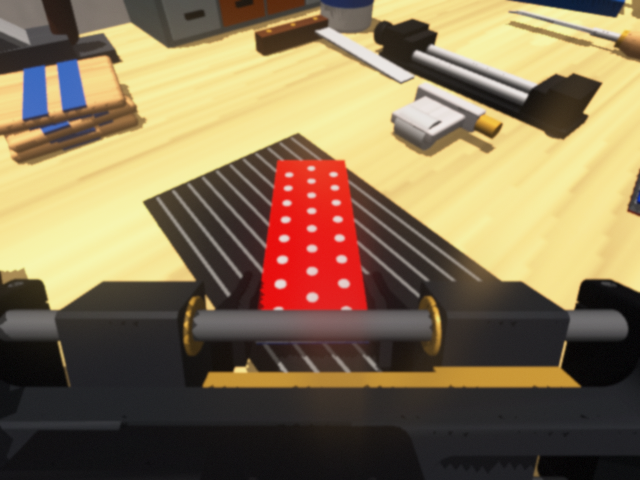

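Run:
```python
from g import *
import pickle
claw.command_gripper(1.0); robot.pause(.4)
P=np.array(status.current_eef_pos()); robot.move_straight((P+[0,0,.13]).tolist(),rate=.12)
q=solver.solve_ik([.47,0.0,.25],ori(az,np.pi/2,0)); print(np.round(status.current_q(),2),None if q is None else np.round(q,2))
robot.move_j(q); robot.pause(.2)
p,d,cm=snap('wrist','mat.png'); pickle.dump((p,d,cm),open('mat.pkl','wb')); h=cv2.cvtColor(p,cv2.COLOR_RGB2HSV).astype(int)
m=((h[...,0]<8)|(h[...,0]>172))&(h[...,1]>150)&(d>.3); m[300:]=0
print(rect(cm,m,.011)); v,u=np.nonzero(m); W=at_depth(cm,np.c_[u,v],d[v,u]); print(np.percentile(W[:,2],[5,50,95]), status.current_time_s())
```

```text
[ 0.3   0.72  2.39  4.16  0.95 -1.6 ] [-0.24  0.29  1.78 -0.    1.06 -1.11]
(array([ 4.68418549e-01, -2.26753235e-04]), np.float32(-0.7041222), (54.40484619140625, 151.84561157226562))
[0.00849265 0.01059509 0.01191199] 30.7667
```

View pics/mat.png

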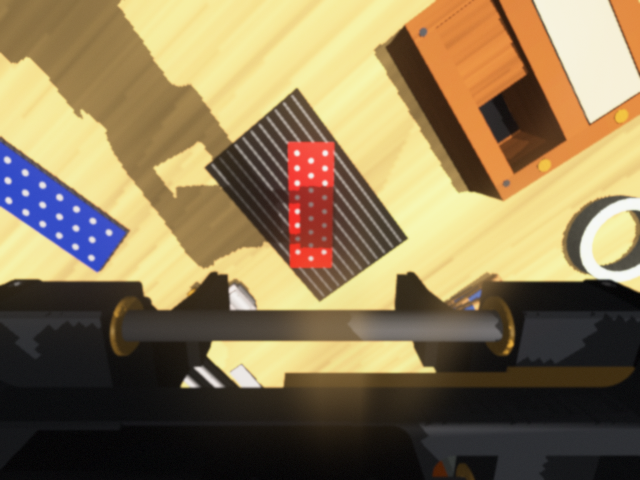

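The plate lies flat on the mat, red face up, at (0.468, 0.000) with yaw -0.704. Next, a better look at the holder, because the lips allow only 4 mm at each end.

Run:
```python
from g import *
import pickle
robot.move_to([.60,-.25,.25],ori(0,np.pi/2,0)); robot.pause(.2)
p,d,cm=snap('wrist','hold2.png'); pickle.dump((p,d,cm),open('hold2.pkl','wb'))
for q in ('holder_seat','holder_lip'):
    for r in models.pinpoint('wrist',q)[:2]: print(q,round(r['confidence'],2),np.round(r['point'],1),on_plane(cm,[r['point']],.03 if q[-1]=='t' else .035))
print(status.current_time_s())
u,v=np.meshgrid(np.arange(640),np.arange(480)); W=at_depth(cm,np.c_[u.ravel(),v.ravel()],d.ravel()).reshape(480,640,3)
m=(d>0)&(W[...,2]>.024)&(W[...,2]<.045)&(abs(W[...,1]+.268)<.04)&(W[...,0]>.38)&(W[...,0]<.66)&(v<285)
print(rect(cm,m,.033))
X=W[m]
for a,b in((.38,.5),(.55,.66)):
    Q=X[(X[:,0]>a)&(X[:,0]<b)]; r=cv2.minAreaRect(np.float32(Q[:,:2]*1000)); print(len(Q),r,Q[:,1].mean(), np.percentile(Q[:,0],[1,99]),np.percentile(Q[:,1],[1,99]))
    for t in np.arange(a,b,.004):
        k=abs(Q[:,0]-t)<.002
        if k.sum()>5: print(round(t,3),k.sum(),round(np.median(Q[k,2]),4),end=' | ')
    print()
cv2.imwrite('pics/h2c.png',cv2.resize(cv2.imread('pics/hold2.png')[90:290,200:400],None,fx=3,fy=3))
```

```text
holder_seat 0.82 [292.9 144.6] [[ 0.52738919 -0.26822154  0.03      ]]
holder_lip 0.57 [289.9 212.6] [[ 0.60041372 -0.2722994   0.035     ]]
32.2083
(array([ 0.44155737, -0.26702728]), np.float32(-1.5695292), (40.22407150268555, 46.09729766845703))
2075 ((440.7289123535156, -267.0820007324219), (46.142555236816406, 38.60362243652344), 89.48030853271484) -0.26695433270293123 [0.42176873 0.45974417] [-0.28933837 -0.24485596]
0.42 31 0.034 | 0.424 217 0.0346 | 0.428 226 0.0345 | 0.432 204 0.0345 | 0.436 219 0.0346 | 0.44 200 0.0345 | 0.444 212 0.0347 | 0.448 238 0.0302 | 0.452 211 0.0299 | 0.456 180 0.0298 | 0.46 137 0.0293 | 
1600 ((624.1940307617188, -269.11614990234375), (65.74813842773438, 45.25593566894531), 0.10480402410030365) -0.26863395725925204 [0.59175626 0.65495637] [-0.29073461 -0.24652284]
0.59 33 0.0291 | 0.594 132 0.0299 | 0.598 154 0.0297 | 0.602 122 0.0299 | 0.606 199 0.034 | 0.61 126 0.0345 | 0.614 151 0.0346 | 0.618 134 0.0346 | 0.622 135 0.0348 | 0.626 143 0.0346 | 0.63 51 0.0348 | 0.642 25 0.0251 | 0.646 74 0.0294 | 0.65 61 0.0301 | 0.654 51 0.0296 | 0.658 8 0.0282 |
```

View pics/h2c.png

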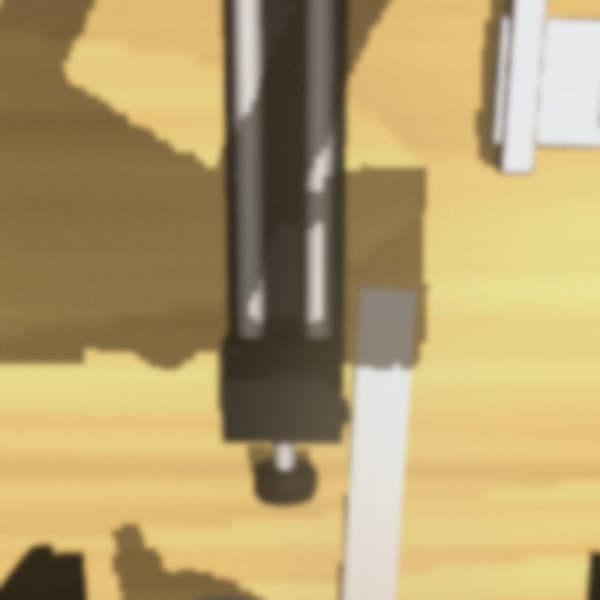

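The holder seat is at (0.526, -0.268) with yaw about -0.01. The depth steps put the lips at 0.4465 and 0.6047, 158 mm apart as specified. Take the plate by its middle.

Run:
```python
from g import *
import pickle
x,y,a=.4684,-.0002,-.704
robot.move_to([x,y,.10],ori(a,np.pi/2,0)); robot.move_straight([x,y,.0132],rate=.08); print(np.round(status.current_contact_force(),1))
claw.command_gripper(0.0,40); print(status.current_grip_width()*87,status.current_time_s())
robot.move_straight([x,y,.16],rate=.12); print(status.current_grip_width()*87,np.round(status.current_contact_force(),1))
robot.move_to([.526,-.268,.12],ori(-.01,np.pi/2,0)); robot.move_straight([.526,-.268,.06],rate=.1); robot.pause(.2)
p,d,cm=snap('wrist','hov.png'); pickle.dump((p,d,cm),open('hov.pkl','wb')); print(status.current_time_s())
h=cv2.cvtColor(p,cv2.COLOR_RGB2HSV).astype(int)
m=((h[...,0]<8)|(h[...,0]>172))&(h[...,1]>150)&(d>0); m[300:]=0
v,u=np.nonzero(m); W=at_depth(cm,np.c_[u,v],d[v,u]); k=abs(W[:,2]-.058)<.012; P=on_plane(cm,np.c_[u,v][k],.058)
print(k.sum(),np.median(W[k,2]),np.percentile(P[:,0],[.3,99]))
for t in np.arange(.45,.53,.01):
    q=P[abs(P[:,0]-t)<.003]; q2=W[k][abs(P[:,0]-t)<.003]
    if len(q): print(round(t,3),len(q),np.round(np.percentile(q[:,1],[1,99]),4),round(np.median(q2[:,2]),4))
cv2.imwrite('pics/hovc.png',cv2.imread('pics/hov.png')[0:340,120:520])
```

```text
[ 0.4 -0.4 -0.1]
51.02376665067859 35.3667
51.27626479425736 [ 0.7  0.5 -2.8]
38.8167
15297 0.05798814049527241 [0.4521883  0.52761992]
0.45 256 [-0.292  -0.2428] 0.0579
0.46 1410 [-0.2922 -0.2422] 0.058
0.47 1353 [-0.2922 -0.242 ] 0.058
0.48 1135 [-0.2923 -0.2417] 0.058
0.49 1194 [-0.2923 -0.2422] 0.058
0.5 1101 [-0.2924 -0.242 ] 0.058
0.51 1092 [-0.2924 -0.2425] 0.058
0.52 1095 [-0.2934 -0.2413] 0.058
0.53 271 [-0.2934 -0.2413] 0.058
```

View pics/hovc.png

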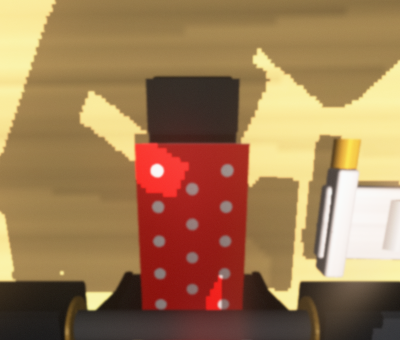

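The hover view shows the plate level, its -x end at 0.452 (0.451 wanted), and it is in line with the holder. Lower it.

Run:
```python
from g import *
import pickle
x=.5252;y=-.268
robot.move_straight([x,y,.045],rate=.08); f0=np.array(status.current_contact_force()); z=.045
while z>.0375:
    z-=.001; robot.move_straight([x,y,z],rate=.03); f=np.array(status.current_contact_force())-f0
    if f[2]>2.5: break
print(z,np.round(f,1))
claw.command_gripper(.72); robot.pause(.3); print(status.current_grip_width()*87)
robot.move_straight([x,y,.16],rate=.12)
robot.move_to([.60,-.25,.25],ori(0,np.pi/2,0)); robot.pause(.2)
p,d,cm=snap('wrist','fin.png'); h=cv2.cvtColor(p,cv2.COLOR_RGB2HSV).astype(int)
m=((h[...,0]<8)|(h[...,0]>172))&(h[...,1]>150)&(d>.2); m[290:]=0
print(rect(cm,m,.038)); v,u=np.nonzero(m); W=at_depth(cm,np.c_[u,v],d[v,u])
W=W[abs(W[:,2]-.038)<.02]; A=np.c_[W[:,:2],np.ones(len(W))]; print(np.linalg.lstsq(A,W[:,2],rcond=None)[0],np.median(W[:,2]),status.current_time_s())
cv2.imwrite('pics/finc.png',cv2.imread('pics/fin.png')[0:300,150:450])
```

```text
0.039999999999999994 [-0.6  0.7  3.7]
62.691342954411574
(array([ 0.5254115 , -0.26750638]), np.float32(-0.007997036), (51.349769592285156, 150.4027557373047))
[ 0.00340211 -0.00284829  0.03495719] 0.03755226198218998 43.2
```

View pics/finc.png

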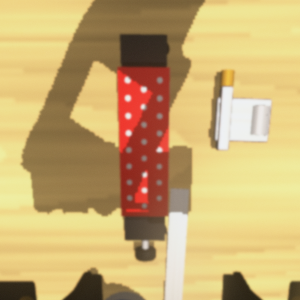

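The plate is bedded at (0.5254, -0.2675) with yaw -0.008. It is level, its top is at 0.0376 m, and it is clear of the gripper. Handing in.

```bash
python3 -c "
from h import *
robot.pause(.3); ticket.job_done(); print(status.current_time_s())"
```

```text
the job is handed in; nothing more can be done
the job is handed in; nothing more can be done
```

The diamond plate is bedded flat in the stone holder, red side up, and the job is handed in, at about 44 s of the 61 s allowed. `job_done` reports no verdict.

- **What I did:** I tipped the till's plate up to about 45° and gripped it by the raised end. I rolled it over and laid it on the mat far end first, then let go. I took it again across its middle and set it on the shelves until it touched with about 4 N.
- **Plate in holder:** my last camera fit put its centre within about 1 mm of the measured seat, along and across the holder. It was turned less than 0.5°, tilted about 0.2°, with its top at 37.6 mm (38 mm expected). The gripper was clear of it.
- **Ceramic plate:** it looked undisturbed in its pocket in the pictures up to the lay-down. I took no numeric check of it at the end.
- **Other things on the bench:** none of those in view in the later pictures looked moved, but I did not re-measure them or picture all of them at the end.
- **Disagreements:** the detector's `holder_lip` point lay about 4 mm from the depth step at the lip. I trusted the depth, because it gave the lips 158 mm apart as specified. While laying the plate on the mat the wrist sensor showed about 12 N sideways, without harm. The plate's end was still about 20 mm up when I let go, so it dropped that last bit.

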